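# Draw the arbor and move the freed sleeve to the V-block

### The job

Free the brass sleeve from its arbor and get it ready for measuring: hook the fingers behind the arbor's dark round head, without clamping the arbor, and draw it straight along its bore so that it does not cock, until its tail is out of the sleeve but still sits in the blue guide block. Then lift the freed sleeve from its saddle and lay it in the V-block, along the V and about centred in it. Leave the other things on the table where they are.

Things in the scene. Friction and masses are not known exactly. Their poses are not given: they have to be found in the camera images.
- guide_mouth (a point): Centre of the front mouth of the bore in the blue guide block of the fixed arbor fixture, 60 mm above the table; place and yaw vary. +x runs along the bore towards the sleeve, -x is the way the arbor is drawn, z is up. The block fills x = 0 to 40 mm, is 44 mm wide and its top is 22 mm above the bore axis; bore 21.5 mm in the front 24 mm, wider behind.
- fixture: The whole fixture, fixed to the table: grey base 236 x 84 x 12 mm, x = -136 to 100 mm. Origin on the table straight below guide_mouth, same axes. In front of the block the arbor's head slides on a flat steel bar along x, 16 mm wide, its top 32 mm above the table. Behind the block, x = 45 to 81 mm, a low V saddle carries the sleeve, nowhere higher than 48 mm nor wider than 40 mm.
- arbor_head (a point): Loose steel arbor, about 0.3 kg, level, through guide and sleeve. Point on its axis at the back of its head, a dark disc 56 mm across, 12 mm thick on the -x side (brass button 4 mm out in front). +x runs to the tail (it may be rolled about x). Behind the head a neck 14 mm thick, 47 mm long, then a 20 mm shank. At the start 52 mm lie between the head's back and the guide block, for the fingers.
- arbor_tail (a point): Centre of the arbor's tail end face, 136 mm from arbor_head. At the start it stands at x = 84 mm of guide_mouth; below 40 mm it is clear of the sleeve, at 0 it leaves the guide. The arbor slides with a few newtons; pulled crookedly it cocks, and over 0.03 rad out of line with the bore fails while it is in the sleeve. It must not be clamped: over 25 N between fingers and arbor fails.
- sleeve_centre (a point): Loose brass sleeve: plain tube 42 mm outside, 21.5 mm bore, 44 mm long, about 0.22 kg. This point is its centre, its axis is its own x. At the start it lies in the saddle, level, 63 mm along +x from guide_mouth and 60 mm above the table; the guide block keeps it back when the arbor is drawn. Its sides are free for fingers down to 12 mm below its axis.
- sleeve: The same sleeve; its origin is at its centre too.
- v_block: Loose steel V-block, 45 x 44 x 36 mm, 0.35 kg, to the left or right of the fixture. Origin at the centre of its underside; the V runs along its own x, and its two upper edges are 36 mm high. With the sleeve lying in the V, the sleeve's centre is 49 mm above this origin.
- loupe: Bystander: black loupe, 41 mm across, 44 mm high; origin at the centre of its underside. It may stand on either side of the fixture, as may the V-block.
- weight: Bystander: small brass weight with a knob, 30 mm across, 40 mm high; origin at the centre of its underside.
- micrometer: Bystander: outside micrometer lying flat, 48 x 125 x 14 mm, long along its y; origin at the centre of its underside.
- screwdriver: Bystander: orange-handled screwdriver lying flat, 17 x 160 x 16 mm, long along its y; origin at the centre of its underside.
Things that resemble listed ones, but are neither listed nor needed, are in the scene too. What is shaped like the sleeve but pink or red is not meant.

How it is judged:
On the way:
1. the arbor's tail is drawn clear of the sleeve and still sits in the guide block, the sleeve still in its saddle (x of arbor_tail in the frame of guide_mouth between 0.003 and 0.04 m and horizontal distance between arbor_tail and sleeve_centre below 0.068 m and z of sleeve_centre in the frame of guide_mouth below 0.008 m), for 0.2 s.
At the end, for the whole second after the job is handed in: The sleeve lies at rest in the upright V-block, fully down in the V, its axis within 0.12 rad of the V, its centre within 15 mm of the block's middle along the V; the arbor's tail is out of the sleeve's place, 3 to 40 mm inside the guide block's bore (x of sleeve_centre in the frame of v_block between -0.015 and 0.015 m and y of sleeve_centre in the frame of v_block between -0.004 and 0.004 m and z of sleeve_centre in the frame of v_block between 0.045 and 0.053 m and angle between the x axis of sleeve_centre and the x axis of v_block, either way round below 0.12 rad and angle between v_block's own z axis and vertical below 0.05 rad and linear speed of sleeve below 0.01 m/s and x of arbor_tail in the frame of guide_mouth between 0.003 and 0.04 m and angle between the x axis of arbor_tail and the x axis of guide_mouth, either way round below 0.1 rad); the robot touches nothing.
It fails at once if the arbor is clamped or forced: more than 25 N between the fingers and the arbor (contact force between the fingers and arbor above 25 N).
It fails at once if the arbor is cocked in the guide: more than 0.03 rad out of line with the bore before it is well clear of the sleeve (angle between the x axis of arbor_tail and the x axis of guide_mouth, either way round above 0.03 rad and x of arbor_tail in the frame of guide_mouth above 0.035 m).
It fails at once if a bystander (loupe, weight, micrometer or screwdriver) is moved more than 20 mm (distance of any of loupe, weight, micrometer, screwdriver from where it was at the start of the episode above 0.02 m).
It also fails if it takes over 56 s, if anything falls off the work surface, if the arm or the gripper's body presses on something with over 40 N, if the wrist force passes 120 N, or if a joint passes its speed limit or range.

### The arm

A 6-joint arm with a two-finger parallel gripper is mounted at the origin on a cart in front of the work surface, level with it; the furniture and walls round the work are solid. World frame = base frame: x ahead of the robot, y to its left, z up, the work surface at z = 0. Lengths are in m, angles in rad, forces in N, time in s.
With the tool pointing down it reaches from about 0.225 to 0.875 m from the base axis. Payload 3.4 kg.
Tool frame: the origin (TCP) lies on the centre line of the jaws, within the pads' length; the fingertips stand 17 mm ahead of it and the grasp point (between the pads) lies 2 mm behind it (nose_length is the distance from the TCP to the fingertips, in m); z points along the fingers, y is the line along which they close (so a half turn about z gives the same grasp; the last joint's range is limited). The gripper opens to 85 mm and grips with 20 to 120 N. Pads are 22 mm wide; open, the fingers measure 114 mm over their backs; the gripper's body (76 mm by 85 mm) begins 54 mm behind the grasp point. The pads swing forward as they close: fully open they stand 13 mm farther back than shut.
Start: joints at [-1.244, 0.276, 1.505, -0, 1.361, -0.121], TCP at [0.249, -0.518, 0.248] pointing down, gripper open.
Joint ranges: [-2.89, 2.89], [-0.75, 2.08], [0.22, 2.7], [-1.18, 4.32], [0.11, 2.71], [-2.7, 2.7]. Speed limits (rad/s): [2.57, 2.57, 3.14, 3.14, 3.14, 3.14].

### API

Orientations are given as a unit quaternion [w, x, y, z].
In Python, from rig import get_state, get_image, sign_off, find_in, place_of, nose_length gives the robot as it stands.
- The arm moves only by the tool apply_moves, never from a script. Its argument "deltas" is one flat list of numbers, 5 for each row, row after row: the finger opening in mm, from 0 to 85.4, then the shift along the tool's x, y, z in mm, then the turn about the tool's z in degrees. A call has 1 to 12 rows; each row is the pose to reach, as a shift and turn from the pose commanded when the call began, along the tool's axes at that moment; what a row does not reach only later rows make up. A row lasts 1/12 s, in which the tool goes at most 41.7 mm and 7.16 degrees, less where a joint would pass 70% of its speed; a pose out of reach is approached as far as the arm can. A call with a gripper value outside its range is refused whole. The fingers move at their own pace and stop on an object; "squeeze" is the grip in N (left out, the last holds). Time passes only in rows, so rows that repeat a pose let the fingers close. It gives the time, the measured TCP pose, the force, the opening and the grip force at its end, in the units of the state.
- get_state(): the state, without advancing time (a new reading comes with each control period).
- get_image(name): name is "side" or "top"; returns a dict with "frame" (384x512x3 uint8, red, green, blue), "K" (3x3 intrinsics, pixels), "position" and "orientation" of the camera in the world. Camera axes: x right, y down, z forward; pixel columns grow to the right and rows downward; lengths in m; the calibration is good to about 2 mm. A picture is of the moment at which its call begins. There is no depth.
- sign_off(): hands the job in; it is judged then, once.
Trained networks look in a picture, given as the dict that the camera call returned (one of the last four; its "shot" number tells which), for a name from the list of things; names that differ only in an ending like _2 or _b are one class to them, and where a whole thing is asked for, a point or a joint stands for the part that bears it (a point fixed in the world has none). Each returns a list of dicts, best first, with "score" (0 to 1); they miss things now and then, are a little off and sometimes report something else, mostly with a low value. They report only what shows in the picture. A call takes as long as a camera call. They do not tell look-alikes from the thing itself.
- find_in(query, picture): "point" ([column, row] in pixels, amid what is visible of it).
- place_of(query, picture): "point" ([column, row] in pixels: a listed point, or the origin of a listed thing).
The state is a dict: "clock": time; "qpos": joint angles; "qd": joint speeds; "effort": joint torques, N m; "position": TCP position; "ee_rot": TCP orientation; "contact_force": force on the tool from outside, world axes, zero at the start; "moment": the same for the moment, N m; "width": finger opening in m; "gripper_force": force on a finger pad.
Only numpy, scipy, OpenCV 4.12 (cv2) and the standard library are available. Lean on these libraries where they do the work, as an engineer would, in place of code of your own. Each camera call takes 0.05 s, during which the arm holds its last target. There are 200 camera calls.

## Working session

There is one attempt and no reset: what is moved stays moved. The work goes in short steps, Python scripts to look and compute and a tool call to move; the robot and the scene stay as the last step left them, time stands still between calls to the robot, and variables do not carry over. Pictures are saved under pics/ and viewed, at most 12 in all, crops included, and the job is handed in when it is done.

Besides the shell and the picture viewer there is one more tool, called after "Emit:" by a JSON object that holds its "method" and its "body". apply_moves: Moves the arm, as the interface text tells. Its arguments: {"type":"object","properties":{"deltas":{"type":"array"},"squeeze":{"type":"number"}},"required":["deltas"]}

```bash
mkdir -p pics; ls; cat > h.py <<'E'
import numpy as np, cv2
from scipy.spatial.transform import Rotation as R
from rig import *
def rot(q): return R.from_quat([q[1],q[2],q[3],q[0]]).as_matrix()
def ray(im,p):
    d=rot(im["orientation"])@np.linalg.inv(im["K"])@np.array([p[0],p[1],1.]); return np.array(im["position"]),d/np.linalg.norm(d)
def atz(im,p,z):
    o,d=ray(im,p); return o+d*(z-o[2])/d[2]
def proj(im,X):
    c=im["K"]@(rot(im["orientation"]).T@(np.array(X)-im["position"])); return c[:2]/c[2]
def tri(a,p,b,q):
    o1,d1=ray(a,p);o2,d2=ray(b,q)
    t=np.linalg.lstsq(np.c_[d1,-d2],o2-o1,rcond=None)[0]
    A=o1+t[0]*d1;B=o2+t[1]*d2; return (A+B)/2,np.linalg.norm(A-B)
def save(im,n): cv2.imwrite("pics/"+n,im["frame"][:,:,::-1])
E
python3 - <<'E'
from h import *
np.set_printoptions(precision=4,suppress=True)
s=get_image("side");t=get_image("top");save(s,"s0.png");save(t,"t0.png")
cv2.imwrite("pics/b0.png",cv2.resize(np.vstack([s["frame"],t["frame"]])[:,:,::-1],None,fx=.78,fy=.78)) 
for im,n in((s,"s"),(t,"t")): print(n,im["position"],im["orientation"],im["K"][0,0])
Z=dict(guide_mouth=.06,fixture=0,arbor_head=.06,arbor_tail=.06,sleeve_centre=.06,v_block=0,loupe=0,weight=0,micrometer=0,screwdriver=0)
for q,z in Z.items():
  for im,n in((s,"s"),(t,"t")):
    for r in place_of(q,im)[:3]: print(q,n,round(r["score"],2),np.round(r["point"],1),atz(im,r["point"],z)[:2])
print(get_state()["position"],get_state()["ee_rot"])
E
```

```text
pics
s [-0.0743 -0.2948  0.6149] [-0.3634  0.7731 -0.4645  0.2334] 353.8591182716597
t [0.5118 0.021  1.0252] [ 0.0141 -0.705   0.7091 -0.0076] 396.3681185448103
guide_mouth s 0.67 [291.7 183.3] [ 0.6063 -0.0548]
guide_mouth t 0.77 [288.3 168.9] [ 0.5942 -0.0544]
fixture s 0.57 [284.1 203.5] [ 0.5898 -0.0454]
fixture t 0.87 [283.4 166. ] [ 0.6069 -0.0465]
fixture t 0.69 [369.5 180.3] [ 0.5684 -0.2685]
fixture t 0.55 [287.5 168.8] [ 0.5996 -0.0571]
arbor_head s 0.57 [288.7 196.3] [ 0.5549 -0.0687]
arbor_head t 0.78 [293.9 188. ] [ 0.5475 -0.0677]
arbor_tail t 0.52 [286.1 164.3] [ 0.6054 -0.0492]
sleeve_centre s 0.79 [253.4 163.6] [0.6363 0.0721]
sleeve_centre s 0.65 [227.6 179.6] [0.54   0.0964]
sleeve_centre s 0.59 [201.6 206.7] [0.421  0.0953]
sleeve_centre t 0.82 [277.7 140.1] [ 0.6649 -0.0291]
sleeve_centre t 0.71 [217.7 227.5] [0.4525 0.1183]
sleeve_centre t 0.66 [218.6 171.7] [0.5884 0.1157]
v_block s 0.77 [181.7 186.3] [0.5184 0.2338]
v_block t 0.66 [348.5 129.1] [ 0.7018 -0.2161]
v_block t 0.62 [175.1 201.6] [0.5163 0.2346]
loupe t 0.5 [373.3 181.6] [ 0.565  -0.2782]
weight t 0.44 [144.7 237.6] [0.4237 0.3133]
micrometer s 0.77 [355.1 201.7] [ 0.6887 -0.2095]
micrometer t 0.63 [350.2 129.4] [ 0.7009 -0.2204]
screwdriver s 0.56 [203.3 154.5] [0.6804 0.2721]
screwdriver t 0.54 [164.9 143.2] [0.6684 0.2613]
[ 0.249  -0.5183  0.2483] [ 0.     0.975  0.222 -0.   ]
```

View pics/b0.png

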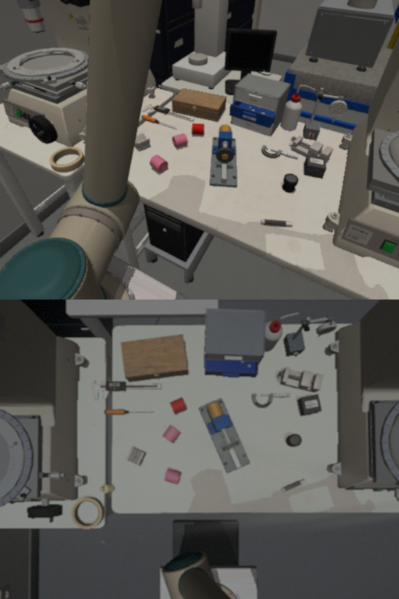

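The combined view shows the fixture near the top camera's (285,168), with pink and red decoy cylinders to its left. A grey block at top (175,202) is probably the V-block. The loupe is at (375,181) and the micrometer at (350,129). Next I'll zoom in.

```bash
python3 - <<'E'
import cv2,numpy as np
t=cv2.imread("pics/t0.png");s=cv2.imread("pics/s0.png")
a=cv2.resize(t[110:235,150:350],None,fx=4,fy=4,interpolation=cv2.INTER_CUBIC)
cv2.imwrite("pics/t0c.png",a)
b=cv2.resize(s[140:260,160:360],None,fx=4,fy=4,interpolation=cv2.INTER_CUBIC)
cv2.imwrite("pics/s0c.png",b)
E
```

```text
(no output)
```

View pics/t0c.png

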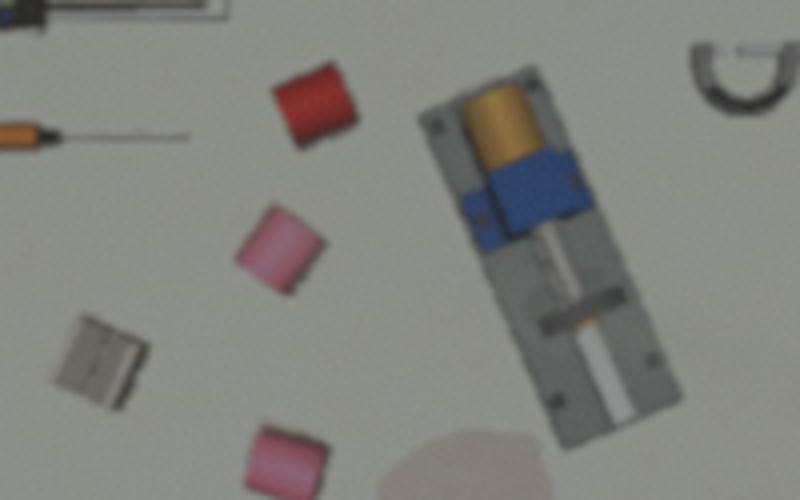

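View pics/s0c.png

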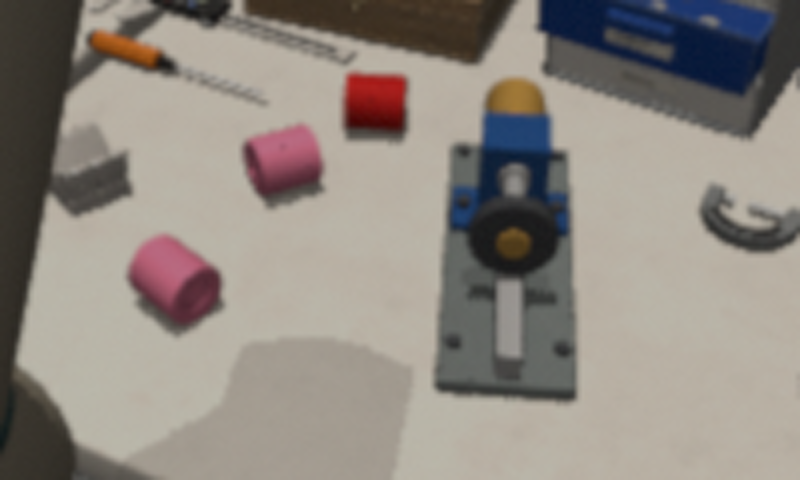

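The V-block is the grey block at top (175,200) and side (182,183). The fixture's head faces the robot, and the brass sleeve is at the far end. I'll fit the poses from corners and zoom on the block.

```bash
python3 - <<'E'
from h import *
from scipy.optimize import least_squares
np.set_printoptions(precision=4,suppress=True)
s=get_image("side");t=get_image("top")
def px(c,o): return (np.array(c)+.5)/4-.5+np.array(o)
T=px([(418,118),(535,68),(682,400),(567,450)],(150,110))
gl=[(.1,.042,.012),(.1,-.042,.012),(-.136,-.042,.012),(-.136,.042,.012)]
S=px([(437,383),(575,390)],(160,140)); gs=[(-.136,.042,.012),(-.136,-.042,.012)]
def W(v,L): 
    c,q=np.cos(v[2]),np.sin(v[2]); return np.array([v[0]+c*L[0]-q*L[1],v[1]+q*L[0]+c*L[1],L[2]])
def f(v,both=True):
    r=[proj(t,W(v,l))-p for l,p in zip(gl,T)]
    if both: r+=[proj(s,W(v,l))-p for l,p in zip(gs,S)]
    return np.ravel(r)
for b in (False,True):
    o=least_squares(f,[.6,-.055,.4],args=(b,)); print(o.x,o.fun)
v=o.x
for n,l in dict(mouth=(0,0,.06),head=(-.052,0,.06),sleeve=(.063,0,.06)).items(): print(n,W(v,l),proj(t,W(v,l)),proj(s,W(v,l)))
a=cv2.resize(t["frame"][180:222,153:197,::-1],(396,378),interpolation=cv2.INTER_CUBIC)
b=cv2.resize(s["frame"][162:204,165:209,::-1],(396,378),interpolation=cv2.INTER_CUBIC)
c=np.hstack([a,b]).astype(float); cv2.imwrite("pics/vb.png",np.clip((c-60)*1.6,0,255))
print(proj(t,(.517,.2345,.036)),proj(s,(.517,.2345,.036)))
E
```

```text
[ 0.6012 -0.048   0.4095] [-0.5575 -0.2801  0.1141 -0.9533  0.9094  0.2066 -0.4728  1.0051]
[ 0.6003 -0.0479  0.4066] [-0.5242 -0.0409  0.1862 -0.6283  0.7378  0.6442 -0.684   1.3556 -0.2822
 -1.0876  1.1071 -0.3992]
mouth [ 0.6003 -0.0479  0.06  ] [285.6032 166.3974] [288.3148 183.7567]
head [ 0.5526 -0.0685  0.06  ] [294.2128 185.9098] [288.2306 196.8125]
sleeve [ 0.6582 -0.023   0.06  ] [275.2118 142.8468] [288.4073 169.4234]
[172.1443 201.266 ] [179.6915 176.0881][ WARN:0@0.869] global loadsave.cpp:1063 imwrite_ Unsupported depth image for selected encoder is fallbacked to CV_8U.
```

View pics/vb.png

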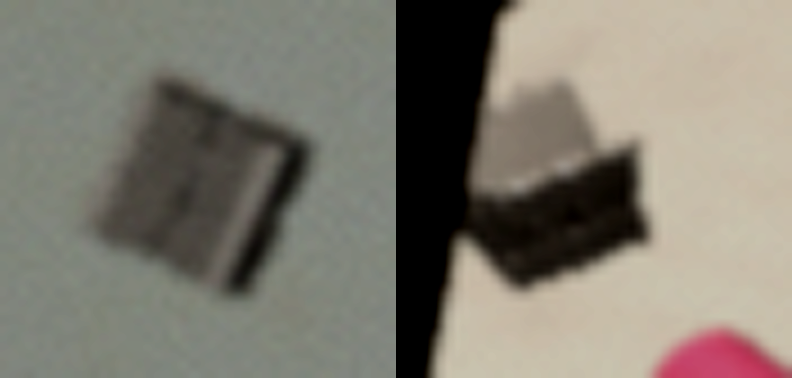

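The V runs along the bright stripe, at a yaw of about -20°, and I'll refine that once the arm has moved away. The fixture is at (0.600, -0.048) with a yaw of 0.407. First I'll move above the gap.

Emit:
{"method": "apply_moves", "body": {"deltas": [30,40,-22,10,0.5,30,80,-44,20,1,30,120,-66,30,1.5,30,160,-88,40,2,30,200,-111,50,2.4,30,235,-131,60,2.4,30,270,-150,60,2.4,30,305,-170,60,2.4,30,340,-189,60,2.4,30,375,-209,60,2.4,30,410,-228,60,2.4,30,445,-248,60,2.4]}}

```text
clock: 2.2
position: [0.5348, -0.113, 0.1885]
ee_rot: [0.0, 0.979, 0.202, 0.0]
contact_force: [0.3, -0.4, 0.1]
width: 0.0299
gripper_force: 0.0
```

Emit:
{"method": "apply_moves", "body": {"deltas": [30,30,-16,0,0,30,45,-25,0,0,30,45,-25,0,0,30,45,-25,0,0]}}

```text
clock: 2.53
position: [0.5655, -0.0734, 0.1881]
ee_rot: [0.0, 0.979, 0.203, -0.0]
contact_force: [-0.1, -0.6, -0.0]
width: 0.0303
gripper_force: 0.0
```

```bash
cat >> h.py <<'E'
FIX=np.array([.6003,-.0479]);YAW=.4066
def fx(x,y=0,z=.06):
    c,q=np.cos(YAW),np.sin(YAW); return np.array([FIX[0]+c*x-q*y,FIX[1]+q*x+c*y,z])
def to(P,yaw):
    st=get_state();M=rot(st["ee_rot"]);d=M.T@(np.array(P)-st["position"])*1e3
    a=np.arctan2(M[1,0],M[0,0]); w=-np.degrees(yaw-a); w=(w+90)%180-90
    print("pos",np.round(st["position"],4),"yaw",round(a,3),"tilt",round(M[2,2],4),"shift mm",np.round(d,1),"turn",round(w,2),"F",np.round(st["contact_force"],1),"w",round(st["width"],4),"t",st["clock"])
E
python3 - <<'E'
from h import *
s=get_image("side");t=get_image("top")
to(fx(-.03,0,.057),YAW)
for q in("arbor_head","guide_mouth","v_block"):
  A=place_of(q,s);B=place_of(q,t)
  print(q,[(np.round(r["point"],1),round(r["score"],2)) for r in A[:2]+B[:2]])
M=lambda P:proj(t,P)
a=t["frame"][135:210,245:345,::-1];b=s["frame"][140:215,240:340,::-1];c=t["frame"][182:219,150:200,::-1];d=s["frame"][165:202,160:210,::-1]
r=lambda i:cv2.resize(i,(400,300),interpolation=cv2.INTER_CUBIC)
cv2.imwrite("pics/c1.png",np.vstack([np.hstack([r(a),r(b)]),np.hstack([r(c),r(d)])]))
E
```

```text
pos [ 0.5646 -0.0748  0.1881] yaw 0.406 tilt -1.0 shift mm [ 13.6 -10.6 131.1] turn -0.06 F [ 0.1 -0.5 -0.1] w 0.0302 t 2.6333
arbor_head [(array([289.7, 195.1]), 0.83)]
guide_mouth [(array([293. , 186.1]), 0.75), (array([284.9, 169.8]), 0.65)]
v_block [(array([180.8, 186. ]), 0.64), (array([179.6, 202.5]), 0.8), (array([277.4, 140.2]), 0.6)]
```

View pics/c1.png

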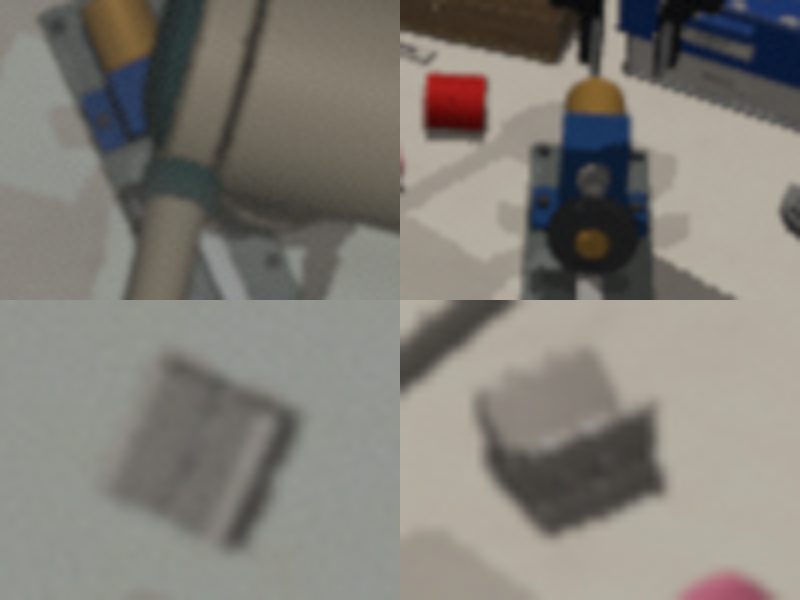

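The side view shows the gripper clear above the gap with the neck visible at (290,182). The lower panels confirm that the V runs along the bright land. Now I'll align and descend.

Emit:
{"method": "apply_moves", "body": {"deltas": [30,7,-5,15,0,30,13.6,-10.6,30,0,30,13.6,-10.6,50,0,30,13.6,-10.6,65,0,30,13.6,-10.6,65,0,30,13.6,-10.6,65,0]}}

```text
clock: 3.43
position: [0.573, -0.0593, 0.1229]
ee_rot: [-0.0, 0.98, 0.201, -0.001]
contact_force: [0.2, -0.3, -0.1]
width: 0.0299
gripper_force: 0.0
```

```bash
python3 - <<'E'
from h import *
to(fx(-.03,0,.057),YAW)
s=get_image("side")
b=s["frame"][130:220,230:350,::-1]
cv2.imwrite("pics/c2.png",cv2.resize(b,(800,600),interpolation=cv2.INTER_CUBIC))
E
```

```text
pos [ 0.573  -0.0593  0.1229] yaw 0.405 tilt -1.0 shift mm [-0.3  0.4 65.9] turn -0.07 F [ 0.2 -0.3 -0.1] w 0.0299 t 3.4333
```

View pics/c2.png

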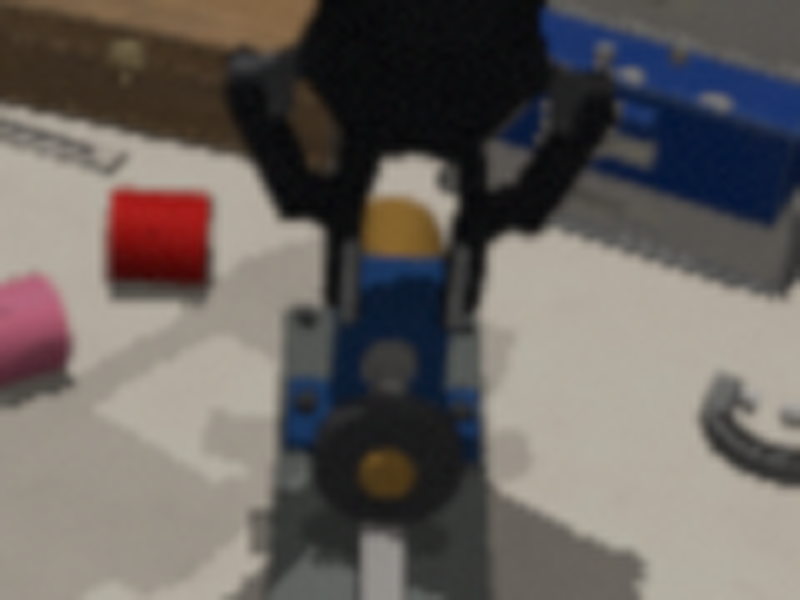

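```bash
python3 - <<'E'
from h import *
s=get_image("side")
for z in(.06,.105,.12): print((proj(s,fx(-.03,0,z))-[230,130])*6.667)
E
```

```text
[388.41259815 407.6582078 ]
[398.02411712 311.21398104]
[401.37085489 277.63203244]
```

The perspective check shows the fingers are centred, since 401 is predicted and about 402 is seen. Descending.

Emit:
{"method": "apply_moves", "body": {"deltas": [30,0,0,12,0,30,0,0,24,0,30,0,0,36,0,30,0,0,46,0,30,0,0,54,0,30,0,0,60,0,30,0,0,66,0,30,0,0,66,0]}}

```text
clock: 4.2
position: [0.5731, -0.059, 0.0564]
ee_rot: [-0.0, 0.979, 0.202, -0.001]
contact_force: [-1.1, 0.2, -0.2]
width: 0.0298
gripper_force: 0.0
```

Emit:
{"method": "apply_moves", "body": {"deltas": [30,-2,0,0,0,30,-4,0,0,0,30,-6,0,0,0,30,-7,0,0,0,30,-8,0,0,0,30,-9,0,0,0,30,-10,0,0,0,30,-11,0,0,0,30,-12,0,0,0,30,-13,0,0,0,30,-14,0,0,0,30,-15,0,0,0]}}

```text
clock: 5.2
position: [0.5601, -0.065, 0.0574]
ee_rot: [0.0, 0.979, 0.202, 0.0]
contact_force: [1.6, 0.8, -0.5]
width: 0.0301
gripper_force: 1.0
```

Emit:
{"method": "apply_moves", "body": {"deltas": [30,-1.5,0,0,0,30,-3,0,0,0,30,-5,0,0,0,30,-7,0,0,0,30,-9,0,0,0,30,-11,0,0,0,30,-13,0,0,0,30,-15,0,0,0,30,-17,0,0,0,30,-19,0,0,0,30,-20,0,0,0,30,-20,0,0,0]}}

```text
clock: 6.2
position: [0.5409, -0.073, 0.0572]
ee_rot: [-0.0, 0.979, 0.202, -0.0]
contact_force: [0.7, 0.1, -0.6]
width: 0.0299
gripper_force: 0.5
```

```bash
python3 - <<'E'
from h import *
to(fx(-.107,0,.057),YAW)
s=get_image("side")
b=s["frame"][150:240,230:350,::-1]
cv2.imwrite("pics/c3.png",cv2.resize(b,(800,600),interpolation=cv2.INTER_CUBIC))
E
```

```text
pos [ 0.5409 -0.073   0.0572] yaw 0.406 tilt -1.0 shift mm [-42.5   0.5   0.3] turn -0.04 F [ 0.7  0.1 -0.6] w 0.0299 t 6.2
```

View pics/c3.png

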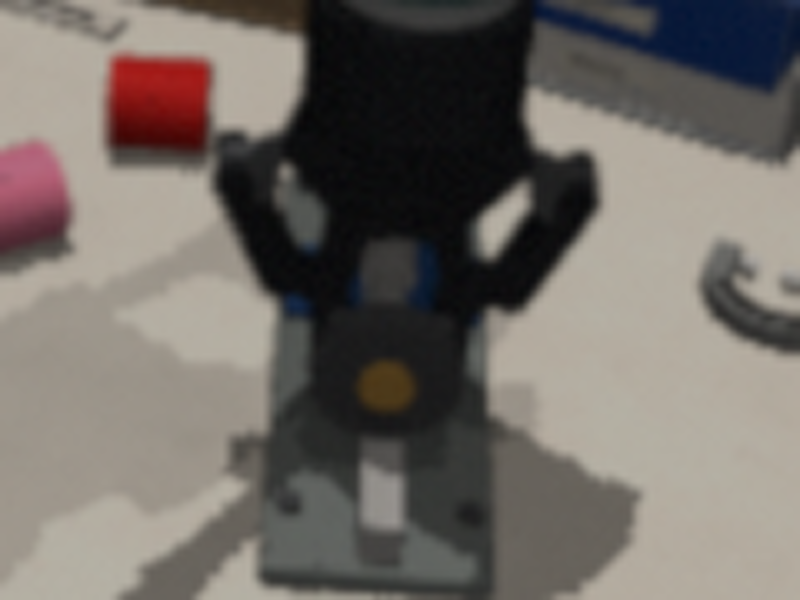

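The head has moved, with its brass button now at (288,208), and the pull is straight and low in force. Continuing.

Emit:
{"method": "apply_moves", "body": {"deltas": [30,-1,0,0,0,30,-3,0,0,0,30,-5,0,0,0,30,-7,0,0,0,30,-9,0,0,0,30,-11,0,0,0,30,-13,0,0,0,30,-15,0,0,0,30,-17,0,0,0,30,-19,0,0,0,30,-20,0,0,0,30,-20,0,0,0]}}

```text
clock: 7.25
position: [0.5226, -0.0809, 0.0573]
ee_rot: [-0.0, 0.979, 0.202, -0.0]
contact_force: [2.2, -0.3, -0.5]
width: 0.0303
gripper_force: 0.5
```

Emit:
{"method": "apply_moves", "body": {"deltas": [30,-1,0,0,0,30,-3,0,0,0,30,-5,0,0,0,30,-7,0,0,0,30,-9,0,0,0,30,-11,0,0,0,30,-13,0,0,0,30,-15,0,0,0,30,-17,0,0,0,30,-19,0,0,0,30,-20,0,0,0,30,-20,0,0,0]}}

```text
clock: 8.25
position: [0.5042, -0.0887, 0.0573]
ee_rot: [-0.0, 0.979, 0.202, -0.0]
contact_force: [1.2, 0.6, -0.4]
width: 0.03
gripper_force: 0.5
```

```bash
python3 - <<'E'
from h import *
to(fx(-.107,0,.057),YAW)
s=get_image("side");save(s,"s4.png")
def button(f):
    f=f[185:235,270:310]; h=cv2.cvtColor(f,cv2.COLOR_RGB2HSV)
    m=((h[...,0]>10)&(h[...,0]<30)&(h[...,1]>120)).astype(np.uint8)
    n,_,st,c=cv2.connectedComponentsWithStats(m); k=1+np.argmax(st[1:,4]); return c[k]+[270,185],st[k,4]
for f in (cv2.imread("pics/s0.png")[:,:,::-1].copy(),s["frame"].copy()):
    p,a=button(f); w=atz(s,p,.06); d=w[:2]-FIX; print(p,a,"axis x",d@[np.cos(YAW),np.sin(YAW)],"y",d@[-np.sin(YAW),np.cos(YAW)])
E
```

```text
pos [ 0.5042 -0.0887  0.0573] yaw 0.406 tilt -1.0 shift mm [-2.6  0.5  0.3] turn -0.04 F [ 1.2  0.6 -0.4] w 0.03 t 8.25
[287.89285714 200.53571429] 56 axis x -0.06604715599515752 y 0.0007364338195923586
[287.27777778 219.14814815] 54 axis x -0.1311000325587466 y 0.00181538355404272
```

The arbor was drawn 65 mm, so its tail is at about +19 mm. Now I'll back off from the head, rise, and open to 62.

Emit:
{"method": "apply_moves", "body": {"deltas": [30,2,0,0,0,30,4,0,0,0,30,4,0,0,0,30,4,0,-10,0,30,4,0,-20,0,30,4,0,-35,0,30,4,0,-55,0,30,4,0,-75,0,30,4,0,-95,0,30,4,0,-105,0,30,4,0,-105,0]}}

```text
clock: 9.22
position: [0.5101, -0.0876, 0.1655]
ee_rot: [0.002, 0.979, 0.202, 0.003]
contact_force: [0.5, -0.0, 0.1]
width: 0.0301
gripper_force: 0.0
```

Emit:
{"method": "apply_moves", "body": {"deltas": [64,-15,0,0,0,64,-40,0,-20,0,64,-70,0,-40,0,64,-105,0,-60,0,64,-140,0,-80,0,64,-140,0,-80,0]}}

```text
clock: 9.72
position: [0.3759, -0.1439, 0.2446]
ee_rot: [0.002, 0.98, 0.2, -0.0]
contact_force: [0.3, -0.5, -0.2]
width: 0.0643
gripper_force: 0.0
```

```bash
python3 - <<'E'
from h import *
np.set_printoptions(precision=4,suppress=True)
s=get_image("side");t=get_image("top");save(s,"s5.png");save(t,"t5.png")
try: print("nose",nose_length() if callable(nose_length) else nose_length)
except Exception as e: print(e)
for q,z in dict(sleeve_centre=.06,arbor_tail=.06,arbor_head=.06,v_block=.0).items():
  for n,im in(("s",s),("t",t)):
    for r in place_of(q,im)[:2]: print(q,n,round(r["score"],2),np.round(r["point"],1),atz(im,r["point"],z)[:2])
to(fx(.063,0,.067),YAW); print(proj(t,fx(.063,0,.06)),proj(t,fx(.063,0,.081)))
# brass sleeve mask in top
f=t["frame"][120:170,255:305].copy();h=cv2.cvtColor(f,cv2.COLOR_RGB2HSV)
m=((h[...,0]>8)&(h[...,0]<30)&(h[...,1]>110)).astype(np.uint8)
c=max(cv2.findContours(m,0,2)[0],key=cv2.contourArea);print("rect",cv2.minAreaRect(c),"+255,120")
a=cv2.resize(f[:,:,::-1],(400,400),interpolation=cv2.INTER_CUBIC)
b=cv2.resize(t["frame"][176:226,150:200,::-1],(400,400),interpolation=cv2.INTER_CUBIC)
cv2.imwrite("pics/c5.png",np.hstack([a,b]))
E
```

```text
nose 0.017
sleeve_centre s 0.74 [253.5 167.1] [0.6218 0.0641]
sleeve_centre s 0.71 [229.2 177.6] [0.5493 0.0972]
sleeve_centre t 0.85 [219.3 172.1] [0.5874 0.114 ]
sleeve_centre t 0.8 [220.2 227. ] [0.4537 0.1122]
arbor_tail s 0.84 [285.9 180.9] [ 0.6083 -0.0376]
arbor_tail t 0.84 [283.4 157.9] [ 0.6211 -0.0427]
arbor_head s 0.89 [290.  214.2] [ 0.4973 -0.097 ]
arbor_head s 0.5 [287.8 173.9] [ 0.6387 -0.0297]
arbor_head t 0.66 [304.4 210.5] [ 0.4926 -0.0927]
v_block s 0.63 [182.8 186.3] [0.5199 0.2311]
v_block t 0.66 [177.8 202. ] [0.5152 0.2276]
pos [ 0.3801 -0.142   0.2416] yaw 0.407 tilt -1.0 shift mm [302.6   1.  174.3] turn 0.03 F [ 0.7 -0.2 -0.1] w 0.0638 t 10.2167
[275.2052 142.8561] [275.5961 141.5271]
rect ((19.879310607910156, 20.94827651977539), (16.89827537536621, 14.669931411743164), 68.19859313964844) +255,120
```

View pics/c5.png

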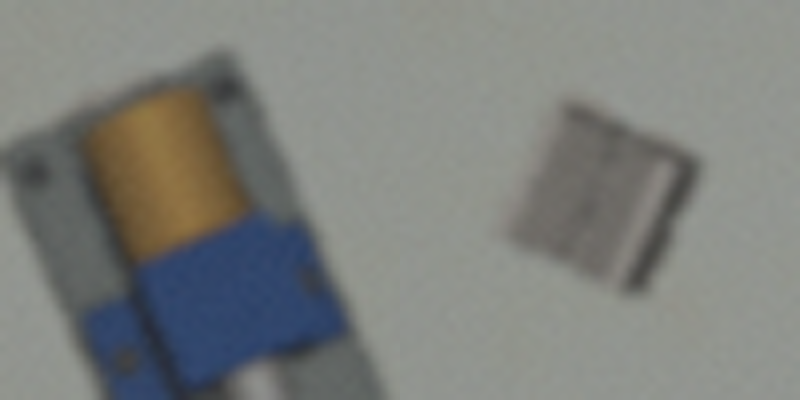

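The brass sleeve is still in its saddle at top (275,141) and the tail is at x≈21 mm. Next I'll measure the V-block precisely by rectifying the top image at the land height.

```bash
python3 - <<'E'
from h import *
np.set_printoptions(precision=4,suppress=True)
s=get_image("side");t=get_image("top")
def rect(im,c,yaw,z,u,v):
    U,V=np.meshgrid(u,v,indexing="ij");X=c[0]+np.cos(yaw)*U-np.sin(yaw)*V;Y=c[1]+np.sin(yaw)*U+np.cos(yaw)*V
    P=np.stack([X-im["position"][0],Y-im["position"][1],np.full_like(X,z)-im["position"][2]],-1)@rot(im["orientation"]);P=P@im["K"].T
    return cv2.remap(cv2.cvtColor(im["frame"],cv2.COLOR_RGB2GRAY).astype(np.float32),(P[...,0]/P[...,2]).astype(np.float32),(P[...,1]/P[...,2]).astype(np.float32),cv2.INTER_CUBIC)
c=(.517,.232);u=np.arange(-.015,.0151,.001);v=np.arange(-.034,.0341,.001)
for n,im in(("t",t),("s",s)):
  best=[(np.abs(np.diff(rect(im,c,y,.036,u,v).mean(0))**2).sum(),y) for y in np.radians(np.arange(-32,-5,1.))]
  best.sort();print(n,[(round(b),round(np.degrees(y),1)) for b,y in best[-4:]])
  y0=best[-1][1] if n=="t" else y0
  print("v -34..34:",rect(im,c,y0,.036,u,v).mean(0).astype(int))
  print("u -34..34:",rect(im,c,y0,.036,v,np.arange(-.012,.0121,.001)).mean(1).astype(int))
o=lambda c,org:(np.array(c)+.5)/8-.5+np.array(org)
print("side near land",[atz(s,o(p,(160,165)),.036) for p in((100,145),(250,105))])
print("top: TRBL",[atz(t,o(p,(150,176)),.036)[:2] for p in((168,105),(272,158),(215,285),(107,235))])
E
```

```text
t [(1481, np.float64(-26.0)), (1492, np.float64(-23.0)), (1497, np.float64(-25.0)), (1501, np.float64(-24.0))]
v -34..34: [147 147 146 144 139 131 119 106  92  81  76  76  83  95 107 118 125 129
 128 124 119 114 110 108 107 106 106 106 106 107 107 106 104 102 101 100
 101 103 104 105 106 107 107 107 107 107 107 107 108 109 111 114 118 123
 128 133 136 138 140 142 143 144 145 146 146 146 147 147 146]
u -34..34: [146 146 147 147 147 147 147 147 147 146 145 143 138 131 124 117 112 108
 105 104 105 106 106 107 107 107 107 106 106 105 105 105 104 104 103 103
 104 105 105 106 106 106 106 107 107 107 107 106 105 104 104 104 104 103
 103 102 100  97  95  96 102 111 122 131 138 143 146 147 148]
s [(639, np.float64(-26.0)), (639, np.float64(-23.0)), (641, np.float64(-25.0)), (642, np.float64(-24.0))]
v -34..34: [ 73  72  71  71  71  71  72  74  79  86  95 104 114 123 131 137 140 142
 141 140 138 136 135 134 133 133 133 133 133 133 133 133 133 133 133 133
 133 133 133 133 133 133 133 134 134 134 135 135 137 138 140 143 146 149
 152 155 158 161 163 166 169 171 173 174 175 175 175 175 175]
u -34..34: [147 138 128 121 115 114 115 120 124 129 133 135 136 136 136 136 136 137
 137 137 136 136 136 135 135 135 134 134 133 133 133 133 133 132 132 131
 131 131 131 130 130 130 129 129 130 130 132 135 139 144 151 157 163 168
 171 174 175 176 176 176 176 176 176 176 176 176 176 176 176]
side near land [array([0.4838, 0.2342, 0.036 ]), array([0.5257, 0.2041, 0.036 ])]
top: TRBL [array([0.5485, 0.2385]), array([0.5317, 0.2059]), array([0.4922, 0.2237]), array([0.508 , 0.2576])]
```

Emit:
{"method": "apply_moves", "body": {"deltas": [64,40,0,0,0,64,80,0,0,0,64,120,0,0,0,64,160,0,0,0,64,200,0,0,0,64,240,0,30,0,64,275,0.5,50,0,64,302,0.5,80,0,64,302,1,80,0,64,302,1,80,0]}}

```text
clock: 11.15
position: [0.6573, -0.0229, 0.1584]
ee_rot: [-0.001, 0.979, 0.203, -0.003]
contact_force: [-0.1, -0.6, -0.1]
width: 0.0639
gripper_force: 0.0
```

```bash
python3 - <<'E'
from h import *
to(fx(.063,0,.067),YAW)
E
```

```text
pos [ 0.6573 -0.0229  0.1584] yaw 0.408 tilt -1.0 shift mm [ 1.3  0.7 91.4] turn 0.07 F [-0.1 -0.6 -0.1] w 0.0639 t 11.15
```

The V-block's yaw is about -24.4° and its centre about (0.518, 0.233). Descending over the sleeve.

Emit:
{"method": "apply_moves", "body": {"deltas": [64,1,0.7,15,0,64,1,0.7,30,0,64,1,0.7,45,0,64,1,0.7,58,0,64,1,0.7,70,0,64,1,0.7,80,0,64,1,0.7,87,0,64,1,0.7,91,0,64,1,0.7,91,0]}}

```text
clock: 11.9
position: [0.6583, -0.0244, 0.0708]
ee_rot: [-0.0, 0.979, 0.201, -0.0]
contact_force: [-0.1, -0.1, 0.1]
width: 0.0639
gripper_force: 0.0
```

```bash
python3 - <<'E'
from h import *
to(fx(.063,0,.067),YAW)
E
```

```text
pos [ 0.6583 -0.0244  0.0708] yaw 0.406 tilt -1.0 shift mm [ 0.4 -1.4  3.8] turn -0.05 F [-0.1 -0.1  0.1] w 0.0639 t 11.9
```

Emit:
{"method": "apply_moves", "body": {"deltas": [64,0,0,0,0,64,0,0,0,0,54,0,0,0,0,48,0,0,0,0,44,0,0,0,0,40,0,0,0,0,36,0,0,0,0,36,0,0,0,0,36,0,0,0,0,36,0,0,0,0], "squeeze": 35}}

```text
clock: 12.73
position: [0.6585, -0.0231, 0.0722]
ee_rot: [-0.001, 0.98, 0.201, 0.0]
contact_force: [-2.7, 3.8, 5.1]
width: 0.0414
gripper_force: 35.0
```

Emit:
{"method": "apply_moves", "body": {"deltas": [36,0,0,-2,0,36,0,0,-5,0,36,0,0,-10,0,36,0,0,-18,0,36,0,0,-30,0,36,0,0,-45,0,36,0,0,-60,0,36,0,0,-75,0,36,0,0,-80,0,36,0,0,-80,0]}}

```text
clock: 13.57
position: [0.6601, -0.0246, 0.1539]
ee_rot: [0.001, 0.979, 0.202, 0.002]
contact_force: [0.3, 0.2, -2.2]
width: 0.0412
gripper_force: 36.0
```

```bash
python3 - <<'E'
from h import *
to((.518,.233,.13),-.426)
s=get_image("side")
cv2.imwrite("pics/c6.png",cv2.resize(s["frame"][90:225,200:380,::-1],(800,600),interpolation=cv2.INTER_CUBIC))
E
```

```text
pos [ 0.6601 -0.0246  0.1539] yaw 0.406 tilt -1.0 shift mm [ -28.9 -292.9   23. ] turn 47.66 F [ 0.3  0.2 -2.2] w 0.0412 t 13.5667
```

View pics/c6.png

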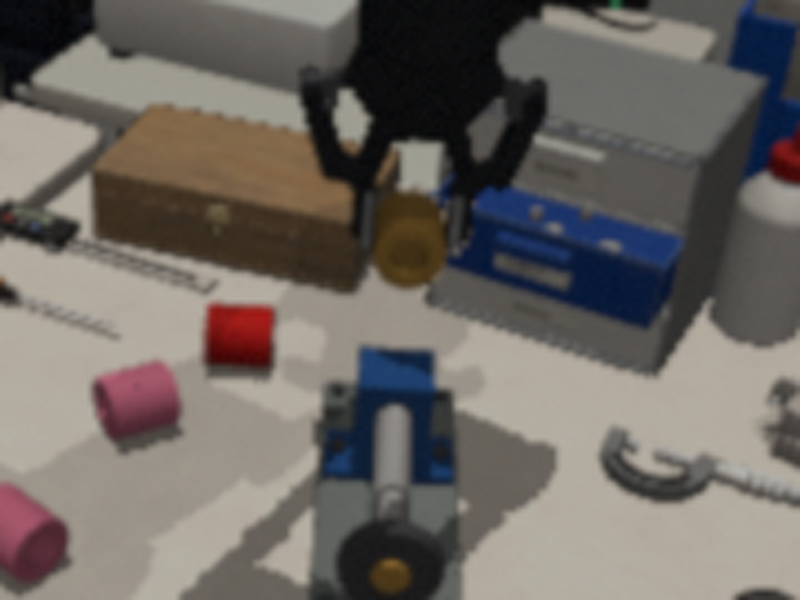

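The sleeve is held level and clear, centred between the fingers at side (292,145), and the arbor sits still in the guide. Carrying it to the V-block.

Emit:
{"method": "apply_moves", "body": {"deltas": [36,-2,-15,0,3,36,-5,-40,0,8,36,-8,-70,0,13,36,-11,-105,0,19,36,-14,-140,0,25,36,-17,-175,0,31,36,-20,-210,0,37,36,-23,-240,0,43,36,-26,-265,0,47.7,36,-28,-285,5,47.7,36,-28.9,-292.9,10,47.7,36,-28.9,-292.9,10,47.7]}}

```text
clock: 14.62
position: [0.5142, 0.2343, 0.1395]
ee_rot: [0.001, 0.978, -0.21, -0.002]
contact_force: [-0.0, -1.0, -3.4]
width: 0.0413
gripper_force: 36.0
```

Emit:
{"method": "apply_moves", "body": {"deltas": [36,0,0,0,0,36,0,0,0,0]}}

```text
clock: 14.78
position: [0.5173, 0.2324, 0.141]
ee_rot: [0.0, 0.977, -0.212, 0.0]
contact_force: [0.1, -0.2, -2.2]
width: 0.0412
gripper_force: 36.0
```

```bash
python3 - <<'E'
from h import *
to((.518,.233,.08),-.426)
s=get_image("side");t=get_image("top")
a=cv2.resize(s["frame"][125:215,140:230,::-1],(400,400),interpolation=cv2.INTER_CUBIC)
b=cv2.resize(t["frame"][155:245,130:220,::-1],(400,400),interpolation=cv2.INTER_CUBIC)
cv2.imwrite("pics/c7.png",np.hstack([a,b]))
E
```

```text
pos [0.5173 0.2324 0.141 ] yaw -0.427 tilt -1.0 shift mm [ 0.4 -0.9 61. ] turn -0.06 F [ 0.1 -0.2 -2.2] w 0.0412 t 14.7833
```

View pics/c7.png

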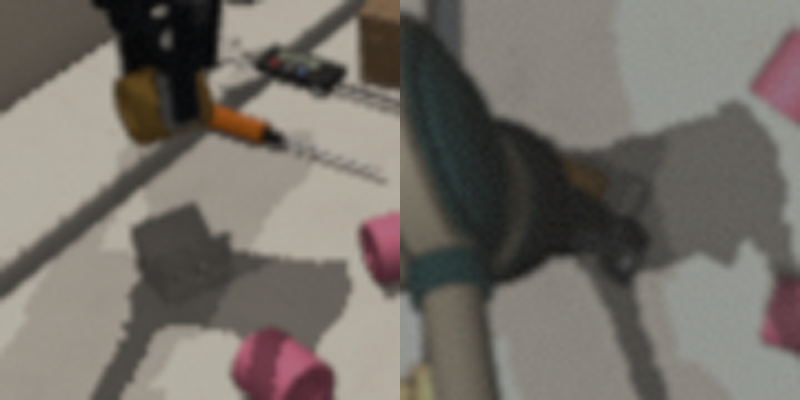

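The sleeve is above the block and aligned with the V. Lowering.

Emit:
{"method": "apply_moves", "body": {"deltas": [36,0,-0.5,10,0,36,0,-0.5,20,0,36,0,-0.5,32,0,36,0,-0.5,44,0,36,0,-0.5,54,0,36,0,-0.5,62,0,36,0,-0.5,68,0,36,0,-0.5,71,0,36,0,-0.5,71,0,36,0,-0.5,71,0]}}

```text
clock: 15.72
position: [0.517, 0.2339, 0.0704]
ee_rot: [-0.0, 0.977, -0.212, 0.0]
contact_force: [1.0, -0.2, -1.9]
width: 0.041
gripper_force: 36.0
```

Emit:
{"method": "apply_moves", "body": {"deltas": [36,0,0,1,0,36,0,0,2,0,36,0,0,3,0,36,0,0,4,0,36,0,0,4,0]}}

```text
clock: 16.13
position: [0.5167, 0.2339, 0.0662]
ee_rot: [0.0, 0.977, -0.212, 0.0]
contact_force: [0.5, 0.7, -3.2]
width: 0.0409
gripper_force: 36.0
```

Emit:
{"method": "apply_moves", "body": {"deltas": [36,0,0,1,0,36,0,0,2,0,36,0,0,3,0,36,0,0,3,0]}}

```text
clock: 16.47
position: [0.5166, 0.2338, 0.063]
ee_rot: [0.0, 0.977, -0.212, -0.0]
contact_force: [0.1, 0.3, -2.0]
width: 0.041
gripper_force: 36.0
```

Emit:
{"method": "apply_moves", "body": {"deltas": [36,0,0,1,0,36,0,0,2,0,36,0,0,2,0]}}

```text
clock: 16.72
position: [0.5169, 0.2339, 0.0612]
ee_rot: [-0.0, 0.977, -0.212, 0.0]
contact_force: [-0.4, -0.2, -1.9]
width: 0.041
gripper_force: 36.0
```

Emit:
{"method": "apply_moves", "body": {"deltas": [36,0,0,0.7,0,36,0,0,1.4,0,36,0,0,1.4,0]}}

```text
clock: 16.97
position: [0.5171, 0.2341, 0.0607]
ee_rot: [-0.0, 0.977, -0.212, 0.0]
contact_force: [-1.1, -0.3, 3.9]
width: 0.0412
gripper_force: 36.5
```

Emit:
{"method": "apply_moves", "body": {"deltas": [36,0,0,0.7,0,36,0,0,1.4,0,36,0,0,1.4,0]}}

```text
clock: 17.22
position: [0.5172, 0.2342, 0.0605]
ee_rot: [-0.0, 0.977, -0.212, 0.001]
contact_force: [-3.2, 0.2, 11.4]
width: 0.0412
gripper_force: 37.2
```

The sleeve seated at TCP z≈0.061, as predicted. Relieving the pressure and opening gently.

Emit:
{"method": "apply_moves", "body": {"deltas": [36,0,0,-1.4,0,36,0,0,-1.4,0,44,0,0,-1.4,0,48,0,0,-1.4,0,54,0,0,-1.4,0,62,0,0,-1.4,0,62,0,0,-1.4,0,62,0,0,-1.4,0]}}

```text
clock: 17.88
position: [0.5168, 0.2338, 0.0597]
ee_rot: [0.0, 0.977, -0.212, -0.0]
contact_force: [0.2, -0.2, 0.1]
width: 0.0621
gripper_force: 0.0
```

Emit:
{"method": "apply_moves", "body": {"deltas": [62,0,0,-5,0,62,0,0,-12,0,62,0,0,-25,0,62,0,0,-45,0,62,0,0,-70,0,62,0,0,-100,0,62,-40,0,-130,0,62,-80,0,-150,0,62,-120,20,-160,0,62,-150,50,-160,0,62,-150,80,-160,0,62,-150,80,-160,0]}}

```text
clock: 18.88
position: [0.3397, 0.2194, 0.2202]
ee_rot: [0.003, 0.978, -0.211, -0.002]
contact_force: [-0.1, 0.5, -0.5]
width: 0.0621
gripper_force: 0.0
```

```bash
python3 - <<'E'
from h import *
to((.518,.233,.08),-.426)
s=get_image("side");t=get_image("top")
a=cv2.resize(s["frame"][150:210,150:210,::-1],(400,400),interpolation=cv2.INTER_CUBIC)
b=cv2.resize(t["frame"][170:230,145:205,::-1],(400,400),interpolation=cv2.INTER_CUBIC)
cv2.imwrite("pics/c8.png",np.hstack([a,b]))
h=cv2.cvtColor(t["frame"],cv2.COLOR_RGB2HSV)[170:230,145:205]
m=((h[...,0]>8)&(h[...,0]<30)&(h[...,1]>110)).astype(np.uint8)
c=max(cv2.findContours(m,0,2)[0],key=cv2.contourArea);r=cv2.minAreaRect(c);P=cv2.boxPoints(r)+[145,170]
W=[atz(t,p,.055)[:2] for p in P]; print(r,np.round(W,4),"centre",np.mean(W,0))
for i in range(2): d=W[i+1]-W[i]; print(np.linalg.norm(d),np.degrees(np.arctan2(d[1],d[0])))
for q,im in(("arbor_tail",t),("arbor_tail",s),("v_block",t)):
  for r in place_of(q,im)[:1]: print(q,r["score"],atz(im,r["point"],.0 if q[0]=="v" else .06))
E
```

```text
pos [0.3397 0.2194 0.2202] yaw -0.425 tilt -1.0 shift mm [157.2 -86.7 139.3] turn 0.08 F [-0.1  0.5 -0.5] w 0.0621 t 18.8833
((26.40000343322754, 29.700000762939453), (13.86362075805664, 16.994115829467773), 26.56505012512207) [[0.5099 0.2568]
 [0.547  0.2382]
 [0.5316 0.2077]
 [0.4945 0.2263]] centre [0.5207612  0.23223282]
0.04158929438380685 -26.62251147611947
0.034153147583676685 -116.79574574750188
arbor_tail 0.62 [ 0.61869725 -0.04293311  0.06      ]
arbor_tail 0.61 [0.45101162 0.17719629 0.06      ]
v_block 0.65 [0.50850389 0.23277598 0.        ]
```

View pics/c8.png

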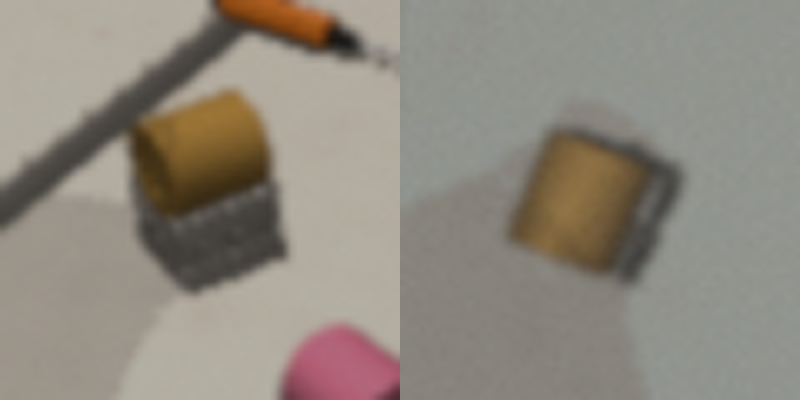

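The brass sleeve sits along the V and centred in it, at side (180,173) and top (172,200), and the tail is about 20 mm inside the guide. Handing in.

```bash
python3 -c "
from rig import *
print(sign_off())"
```

```text
the job is handed in; nothing more can be done
None
```

I drew the arbor clear of the sleeve, with its tail about 20 mm inside the guide block, and the sleeve now lies centred along the V-block; the job is handed in, but no verdict was returned.

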